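# Punch the bolt-hole mark and draw the index plunger

## Robot

A 7-joint arm with a two-finger parallel gripper is mounted at the origin on the work surface. World frame = base frame: x ahead of the robot, y to its left, z up, the work surface at z = 0. Lengths are in m, angles in rad, forces in N, time in s.
With the tool pointing down it reaches from about 0.425 to 0.925 m from the base axis. Payload 6.8 kg.
Tool frame: the origin (TCP) lies between the finger pads; the fingertips stand 17 mm ahead of it and the grasp point (between the pads) lies 2 mm behind it; z points along the fingers, y is the direction in which the jaws open and shut (so a half turn about z gives the same grasp; the last joint's range is limited). The gripper opens to 85 mm and grips with 20 to 120 N. Pads are 22 mm wide; open, the fingers measure 114 mm over their backs; the gripper's body (76 mm by 85 mm) begins 54 mm behind the grasp point. The pads swing forward as they close: fully open they stand 13 mm farther back than shut.
Start: joints at [-1.36, 0.477, 0.022, 1.555, -0.011, 1.109, -0.083], TCP at [0.212, 0.641, 0.248] pointing down, gripper open.
Joint ranges: [-2.96, 2.96], [-0.34, 2.1], [-1.41, 1.46], [0.24, 2.44], [-1.37, 4.51], [0.17, 1.92], [-2.96, 2.96]. Speed limits (rad/s): [2.39, 2.39, 3.14, 3.14, 3.14, 3.14, 3.14].

## Interface

Orientations are given as a unit quaternion [w, x, y, z].
In Python, from station import bot gives the robot as it stands. The module is installed in compiled form; this text tells all that it offers.
- The arm moves only by the tool carry_out, never from a script. Its argument "moves" is a list of rows, each a list of 3 entries, a list of its own where there are three numbers: the turn, a rotation vector about the tool's x, y, z in degrees, then the shift along the tool's x, y, z in cm, then the finger opening in cm, from 0 to 8.54. A call has 1 to 5 rows; each row is the pose to reach, as a shift and turn from the pose commanded when the call began, along the tool's axes at that moment; what a row does not reach only later rows make up. A row lasts 1/8 s, in which the tool goes at most 62.5 mm and 10.7 degrees, less where a joint would pass 70% of its speed; a pose out of reach is approached as far as the arm can. A call with a gripper value outside its range is refused whole. The fingers move at their own pace and stop on an object; "newtons" is the grip in N (left out, the last holds). Time passes only in rows, so rows that repeat a pose let the fingers close. It gives the time, the measured TCP pose, the force and the opening at its end, in the units of the state.
- bot.get_obs(): the state, without advancing time (a new reading comes with each control period).
- bot.read_camera(name): name is "side" or "top"; returns the picture (480x640x3 uint8, red, green, blue); there is no depth.
- bot.camera_info(name): a dict with "vertical_fov" (degrees; the focal length in pixels is half the picture's height over the tangent of half this angle, whatever the lens; pixels are square), "cx", "cy" (the principal point, pixels), "k1" (the pictures are not rectified: a ray, as slopes to the right and down, at radius r is drawn at 1 + k1 r^2 times it, then the intrinsics apply), "position" and "attitude" of the camera in the world. Camera axes: x right, y up, looking along -z (the intrinsics and any distortion apply to the point x, -y, -z); pixel columns grow to the right and rows downward; lengths in m; the calibration is good to about 2 mm. A picture is of the moment at which its call begins. camera_info takes no time and is no camera call.
- bot.hand_in(): hands the job in, once; it reports no verdict.
Trained networks look in the newest picture that a camera, given by its name, has taken for a name from the list of things; names that differ only in an ending like _2 or _b are one class to them, and where a whole thing is asked for, a point or a joint stands for the part that bears it (a point fixed in the world has none). Each returns a list of dicts, best first, with "score" (0 to 1); they miss things now and then, are a little off and sometimes report something else, mostly with a low value. They report only what shows in the picture. A call takes as long as a camera call. They do not tell look-alikes from the thing itself.
- bot.silhouettes(label, camera): "region" (480x640 bool, what is visible of it) and "location" ([column, row] in pixels, amid what is visible of it).
The state is a dict: "t": time; "q": joint angles; "joint_vel": joint speeds; "joint_torque": joint torques, N m; "eef_pos": TCP position; "tool_rot": TCP orientation; "contact_force": force on the tool from outside, world axes, zero at the start; "torque": the same for the moment, N m; "gripper_width": opening from 0.0 (shut) to 1.0 (fully open).
Only numpy, scipy, OpenCV 4.12 (cv2) and the standard library are available. Lean on these libraries where they do the work, as an engineer would, in place of code of your own. Each camera call takes 0.05 s, during which the arm holds its last target. There are 200 camera calls.

## Task

Mark the next bolt hole on the flange blank in the blue marking fixture: take the orange mallet, knock the fixture's spring-return punch (red head) all the way down with a brisk blow rather than a slow push, and put the mallet back down on the bench. Then pull the black index plunger knob straight back to its stop and finish still gripping it there, with the pin held clear of its hole, so that I can turn the disc to the next hole; do not turn the disc yourself and leave everything else on the bench where it is.

Things in the scene. Friction and masses are not known exactly. Their poses are not given: they have to be found in the camera images.
- fixture: Bolt-circle marking fixture, fixed to the bench; blue base plate 260 x 196 x 16 mm. Origin: on the bench under the disc's centre. Its x axis points from the disc's centre to the punch, its -y axis is the way the index plunger is pulled, z up. A post at x = +118 to +152 mm, 136 mm high and 60 mm wide, carries an arm (36 mm wide, top at 136 mm) out to the punch at x = +60 mm.
- disc_top (a point): Centre of the dark steel index disc's top face, 70 mm above the bench. The disc (radius 95 mm) carries an aluminium flange blank of radius 76 mm, 12 mm thick (top at 82 mm), held by a washer and nut whose stud ends 108 mm above the bench.
- bracket_top (a point): Centre of the top of the plunger's blue bracket, 78 mm above the bench: a block 44 mm wide (fixture x) by 26 mm, its outer face at fixture y = -133 mm; the plunger's steel sleeve (18 mm dia.) sticks out of it to y = -149 mm.
- punch_top (a point): Centre of the top of the punch's red striking head (28 mm dia., 14 mm high, on a spring and an 11 mm rod). It stands 184 mm above the bench when up and moves with the punch; at fixture x = +60 mm, y = 0.
- punch (a joint): Punch stroke in m, straight down: 0 = up (sprung), 0.016 = fully down with its point on the flange blank. The spring takes about 5 N to start and 9 N fully down, and lifts the punch back by itself.
- plunger_knob (a point): Centre of the black pull knob of the index plunger: a lying cylinder 30 mm dia., 26 mm long, its axis along the fixture's y, 58 mm above the bench; when seated it is 165 mm from the disc's centre on the fixture's -y side, 3 mm clear of the sleeve. Moves with the plunger. Axes parallel to the fixture's.
- plunger (a joint): Plunger pull in m along the fixture's -y axis: 0 = seated, its 10 mm pin 9 mm deep in the hole in the disc's rim; above 0.009 the pin is out of the hole; 0.016 = fully back on its stop. The spring pulls it home with about 6 N at 0 and 13.5 N at 0.016; it does not stay out by itself.
- disc (a joint): Turn of the index disc in rad about its upright axis, 0 at the start; locked by the plunger's pin while this is seated, else free to turn against slight friction.
- mallet_head (a point): Centre of the orange mallet's head: an upright cylinder 52 mm dia., 80 mm high, black bands, soft flat striking faces at both ends. The mallet starts standing on one face on the bench with its handle level, so this point is 40 mm up. Its -x axis points along the handle, its z axis along the head from face to face.
- mallet_grip (a point): Point on the axis of the mallet's black handle, 44 mm from the head's centre line and level with the head's centre. The handle is a rounded bar 22 mm wide and 28 mm high, reaching from the head to 202 mm behind the head's centre line. Same axes as the head.
- mallet: The whole mallet, about 0.45 kg; its centre of mass is about 12 mm from the head's axis, towards the handle. Origin: centre of the face it stands on. Axes as for the head.
- spare_blank: Spare aluminium flange blank lying flat, ring 152 mm outer dia., 12 mm thick. Origin: centre of its underside. To be left alone.
- spanner: Steel spanner lying on the bench. Origin on its underside. To be left alone.
- screwdriver: Screwdriver lying on the bench. Origin on its underside. To be left alone.
- spray_can: Blue spray can with a yellow label, 58 mm dia., 170 mm high. Origin: centre of its underside. To be left alone.
- grease_jar: Amber jar of grease with a white cap, 68 mm dia., 85 mm high. Origin: centre of its underside. To be left alone.
- tape_roll: Roll of black tape lying flat, 90 mm outer dia., 24 mm high. Origin: centre of its underside. To be left alone.
- bolt_bin: Red open bin of bolts, 100 x 80 x 45 mm. Origin: centre of its underside. To be left alone.
Things that resemble listed ones, but are neither listed nor needed, are in the scene too. What is shaped like the mallet but pink is not meant.

How it is judged:
On the way, in this order (a step that is already met when the one before it is completed fails the run):
1. the punch is on its way down at a blow's speed (over 30 mm/s), with the mallet's head over it (value of joint punch between 0.001 and 0.013 m and velocity of joint punch above 0.03 m/s and horizontal distance between mallet_head and punch_top below 0.035 m and height (world z) of mallet_head above 0.15 m).
2. the mallet has driven the punch down onto the blank (over 13.5 of its 16 mm) (value of joint punch above 0.0135 m and contact force between mallet and punch above 0.5 N).
3. the mallet is back on the bench, let go and at rest, the punch sprung up (contact force between mallet and fixture below 0.1 N and contact force between mallet and the fingers below 0.1 N and height (world z) of mallet_head below 0.045 m and linear speed of mallet below 0.03 m/s and value of joint punch below 0.003 m), for 0.2 s.
At the end, for the whole second after the job is handed in: The fingers hold the plunger back by at least 13 of its 16 mm, with over 2 N on it; disc turned by less than 0.05 rad; punch up; mallet at rest on the bench (head's centre below 45 mm, standing or lying), off the fixture and not touched by the fingers (all of step 3 and value of joint plunger above 0.013 m and contact force between the fingers and plunger above 2 N and value of joint disc between -0.05 and 0.05 rad); the arm keeps its last pose, push and grip.
It fails at once if a bystander (spare blank, spanner, screwdriver, spray can, jar, tape, bolt bin) moved by more than 30 mm (distance of any of spare_blank, spanner, screwdriver, spray_can, grease_jar, tape_roll, bolt_bin from where it was at the start of the episode above 0.03 m).
It fails at once if the disc turned by more than 0.1 rad (value of joint disc above 0.1 rad or value of joint disc below -0.1 rad).
It also fails if it takes over 54 s, if anything falls off the work surface, if the arm or the gripper's body presses on something with over 40 N, if the wrist force passes 120 N, or if a joint passes its speed limit or range.

## Working session

There is one attempt and no reset: what is moved stays moved. The work goes in short steps, Python scripts to look and compute and a tool call to move; the robot and the scene stay as the last step left them, time stands still between calls to the robot, and variables do not carry over. Pictures are saved under pics/ and viewed, about 8 in all and at most 12, crops included, and the job is handed in when it is done.

Besides the shell and the picture viewer there is one more tool, called after "Call:" in YAML: its name, and indented under it one key for each argument. carry_out: Moves the arm, as the interface text tells. Its arguments: {"type":"object","properties":{"moves":{"type":"array"},"newtons":{"type":"number"}},"required":["moves"]}

```bash
mkdir -p pics; cat > h.py <<'E'
import numpy as np, cv2
from scipy.spatial.transform import Rotation as R
from station import bot
def cam(n):
    c=bot.camera_info(n); a=np.array(c["attitude"],float)
    M=a if a.shape==(3,3) else R.from_quat(a[[1,2,3,0]]).as_matrix()
    return c,M,240/np.tan(np.radians(c["vertical_fov"])/2),np.array(c["position"],float)
def ray(n,px):
    c,M,f,p=cam(n); d=np.array([(px[0]-c["cx"])/f,(px[1]-c["cy"])/f]); u=d.copy()
    for _ in range(30): u=d/(1+c["k1"]*(u@u))
    return p,M@np.array([u[0],-u[1],-1])
def onz(n,px,z):
    p,d=ray(n,px); return p+d*(z-p[2])/d[2]
def proj(n,X):
    c,M,f,p=cam(n); v=M.T@(np.array(X)-p); u=np.array([v[0],-v[1]])/-v[2]
    u=u*(1+c["k1"]*(u@u)); return u*f+[c["cx"],c["cy"]]
def shot(n,fn):
    im=bot.read_camera(n); cv2.imwrite("pics/"+fn,im[:,:,::-1]); return im
E
python3 - <<'E'
from h import *
for n in("top","side"):
    print(bot.camera_info(n)); shot(n,n+"0.png")
    for l in("mallet","mallet_grip","fixture","punch","plunger","disc","bracket_top","spray_can","spare_blank","bolt_bin","grease_jar","tape_roll","spanner","screwdriver"):
        try: print(n,l,[(round(s["score"],2),np.round(s["location"]).tolist(),int(s["region"].sum())) for s in bot.silhouettes(l,n)][:3])
        except Exception as e: print(l,e)
print(bot.get_obs())
E
```

```text
{'vertical_fov': 45.339111559061045, 'cx': 317.7937298479595, 'cy': 240.13780917758797, 'k1': -0.12653076753050987, 'position': array([ 0.37105878, -0.02207742,  1.45842177]), 'attitude': array([-0.70224576, -0.04108948,  0.03822953,  0.70971899])}
top mallet [(0.97, [461.0, 363.0], 1191), (0.61, [443.0, 259.0], 1138)]
top mallet_grip [(0.75, [444.0, 262.0], 1134), (0.63, [463.0, 366.0], 1295)]
top fixture [(0.58, [264.0, 215.0], 8543)]
top punch [(0.45, [254.0, 188.0], 124)]
top plunger [(0.6, [326.0, 213.0], 125)]
top disc [(0.64, [264.0, 226.0], 4460), (0.54, [249.0, 192.0], 108)]
top bracket_top [(0.73, [265.0, 215.0], 8514), (0.65, [446.0, 259.0], 1213)]
top spray_can [(0.76, [185.0, 154.0], 863), (0.45, [489.0, 186.0], 534)]
top spare_blank [(0.83, [152.0, 228.0], 2405), (0.43, [252.0, 191.0], 133)]
top bolt_bin [(0.58, [338.0, 311.0], 1309)]
top grease_jar [(0.7, [412.0, 176.0], 741), (0.41, [264.0, 218.0], 8699)]
top tape_roll [(0.58, [466.0, 191.0], 609)]
top spanner [(0.76, [277.0, 306.0], 472), (0.47, [446.0, 260.0], 1063)]
top screwdriver [(0.95, [195.0, 340.0], 508), (0.
[... 1045 characters left out ...]
180)]
{'t': 1.5, 'q': array([-1.36004713,  0.47701406,  0.02241996,  1.55538872, -0.01150209,
        1.10925995, -0.08307796]), 'joint_vel': array([ 0.00138128,  0.00012382,  0.00105157,  0.00055013,  0.00051721,
       -0.00051519, -0.00064674]), 'joint_torque': array([ 1.90884721e-04, -5.96331668e+01,  1.60656765e+00, -2.81529468e+01,
        1.25350227e-02,  1.91467465e-03,  3.70893844e-06]), 'eef_pos': array([0.21160919, 0.64100928, 0.24830363]), 'tool_rot': array([-7.04836743e-07,  1.58758827e-01,  9.87317393e-01,  2.95276566e-05]), 'contact_force': array([-0.26589272,  0.47377009, -0.07516128]), 'torque': array([0.01637957, 0.0262829 , 0.03043872]), 'gripper_width': 0.999265331468239}
```

View images.

View pics/top0.png

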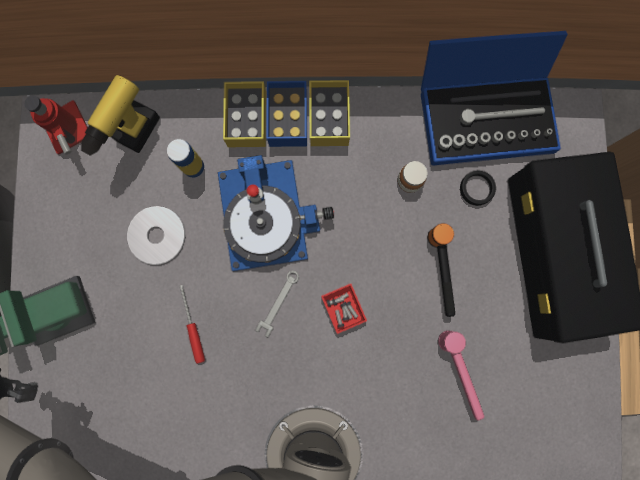

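View pics/side0.png

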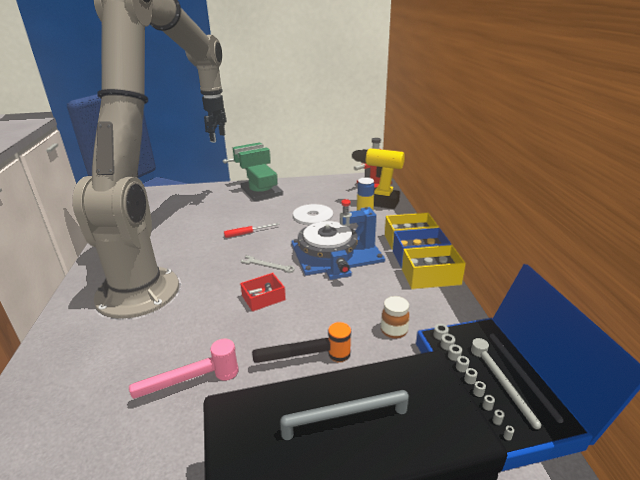

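```bash
python3 - <<'E'
from h import *
t=cv2.imread("pics/top0.png");s=cv2.imread("pics/side0.png")
c=np.hstack([cv2.resize(t[150:280,205:345],None,fx=3,fy=3,interpolation=2),np.zeros((390,6,3),np.uint8),cv2.resize(t[215:325,415:470],None,fx=3.5,fy=3.5,interpolation=2)[:390] if 0 else cv2.copyMakeBorder(cv2.resize(t[215:325,415:470],None,fx=3,fy=3,interpolation=2),0,60,0,0,0)])
cv2.imwrite("pics/c1.png",c)
c=np.hstack([cv2.resize(s[190:285,285:390],None,fx=4,fy=4,interpolation=2),cv2.copyMakeBorder(cv2.resize(s[315:370,245:360],None,fx=3,fy=3,interpolation=2),0,215,0,0,0)])
cv2.imwrite("pics/c2.png",c);print(c.shape)
def blobs(n,im,lo,hi,box):
    m=cv2.inRange(cv2.cvtColor(im,cv2.COLOR_BGR2HSV),lo,hi);k=np.zeros_like(m);x0,y0,x1,y1=box;k[y0:y1,x0:x1]=m[y0:y1,x0:x1]
    ys,xs=np.nonzero(k);print(n,len(xs),xs.mean(),ys.mean(),xs.min(),xs.max(),ys.min(),ys.max());return xs,ys
blobs("punch top",t,(0,150,90),(8,255,255),(240,178,266,200))
blobs("punch side",s,(0,150,90),(8,255,255),(335,195,358,212))
blobs("orange top",t,(8,150,100),(20,255,255),(420,215,465,260))
blobs("orange side",s,(8,150,100),(20,255,255),(320,315,360,365))
for n,im,l in(("top",t,"mallet"),("side",s,"mallet")):
    pass
print("blank",onz("top",(262,222),.082),"punch",onz("top",(253.5,190),.184),"knob",onz("top",(328,213),.058),"head",onz("top",(442.5,235),.08),"hend",onz("top",(450,315),.04))
for X in [(.66,.09,.08)]: print(proj("top",X))
E
```

```text
(380, 765, 3)
punch top 98 252.26530612244898 190.29591836734693 247 257 185 196
punch side 45 345.3777777777778 202.0888888888889 342 349 199 205
orange top 328 442.7774390243902 233.4481707317073 433 453 224 243
orange side 611 339.29787234042556 339.8396072013093 329 350 322 361
blank [0.57191976 0.11745169 0.082     ] punch [0.63038118 0.12653782 0.184     ] knob [ 0.59600396 -0.04308883  0.058     ] head [ 0.53571601 -0.32030204  0.08      ] hend [ 0.34152871 -0.34145125  0.04      ]
[273.35527253 186.34258721]
```

View pics/c1.png

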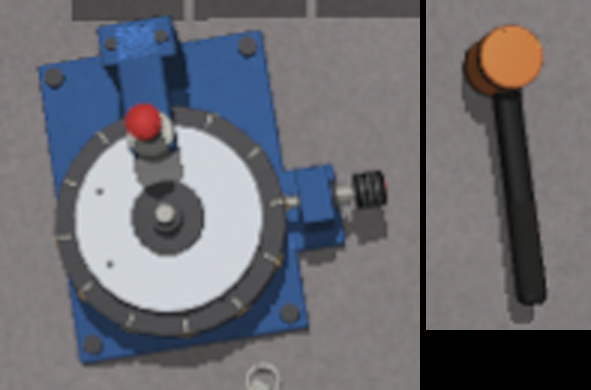

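View pics/c2.png

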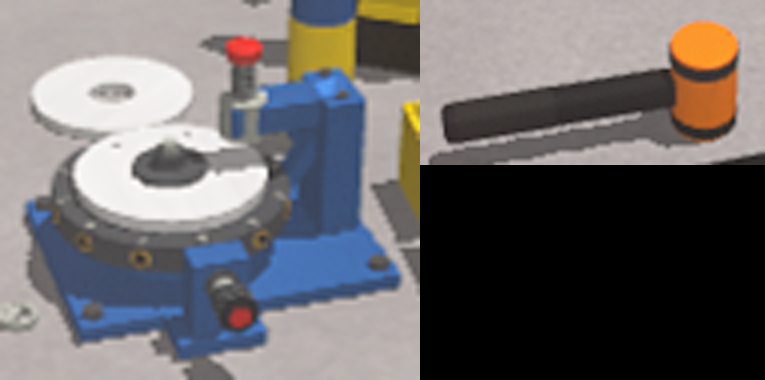

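```bash
cat >> h.py <<'E'
def tri(pt,ps):
    (p1,d1),(p2,d2)=ray("top",pt),ray("side",ps)
    d1/=np.linalg.norm(d1);d2/=np.linalg.norm(d2)
    s=np.linalg.lstsq(np.c_[d1,-d2],p2-p1,rcond=None)[0];a,b=p1+s[0]*d1,p2+s[1]*d2
    return (a+b)/2,np.linalg.norm(a-b)
def go(xyz,yang,tilt=None):
    """tool down, tool y at yang deg: prints rotvec(deg), shift(cm) in tool axes"""
    o=bot.get_obs();q=o["tool_rot"];T=R.from_quat(np.array(q)[[1,2,3,0]])
    a=np.radians(yang);y=np.array([np.cos(a),np.sin(a),0]);z=np.array([0,0,-1.]);x=np.cross(y,z)
    D=R.from_matrix(np.c_[x,y,z]); rv=np.degrees((T.inv()*D).as_rotvec())
    print("t",round(o["t"],2),"at",np.round(o["eef_pos"],4),"turn",np.round(rv,2),"shift",np.round(T.inv().apply(np.array(xyz)-o["eef_pos"])*100,2),"F",np.round(o["contact_force"],1),"w",round(o["gripper_width"],3),"q",np.round(o["q"],2))
E
python3 - <<'E'
from h import *
from scipy.optimize import least_squares
cr=lambda x,y:(205+x/3,150+y/3)
obs=[((0,0,.082),"top",(261.3,222.3)),((0,0,.108),"top",cr(166,213)),((.06,0,.184),"top",(252.6,190.5)),((0,-.165,.058),"top",cr(370,188.5)),
 ((.06,0,.184),"side",(345.5,201)),((0,-.165-.013,.058),"side",(285+238/4,190+317/4)),((0,0,.108),"side",(285+170/4,190+143/4))]
def res(p,pr=False):
    c,s=np.cos(p[2]),np.sin(p[2]);r=[]
    for X,n,px in obs:
        w=(p[0]+c*X[0]-s*X[1],p[1]+s*X[0]+c*X[1],X[2]); e=proj(n,w)-np.array(px)
        if pr: print(n,X,np.round(e,1))
        r.append(e)
    return np.ravel(r)
p=least_squares(res,[.57,.117,.15]).x;print(p,np.degrees(p[2]));res(p,1)
b=[onz("top",cr(*u),.018)[:2] for u in((55,78),(247,46),(93,345),(290,313))]
print([np.degrees(np.arctan2(*(d[::-1]))) for d in(b[0]-b[1],b[2]-b[3])],[np.degrees(np.arctan2(*(d[::-1])))for d in(b[0]-b[2],b[1]-b[3])])
c,s=np.cos(p[2]),np.sin(p[2])
print("punch",p[:2]+.06*np.array([c,s]),"knob",p[:2]-.165*np.array([-s,c]))
print("head",onz("top",(443,233.5),.08),tri((443,233.5),(340,330.3)))
h0,h1=onz("top",(442,247.3),.045),onz("top",(450,314.5),.045);d=(h0-h1)[:2];print(h0,h1,np.degrees(np.arctan2(d[1],d[0])))
for l in("mallet",):
  for n in("top","side"):
    bot.read_camera(n)
    for r in bot.silhouettes(l,n):
        ys,xs=np.nonzero(r["region"]);print(n,np.round(r["location"]),r["score"],xs.min(),xs.max(),ys.min(),ys.max())
go((.5,.15,.3),0)
E
```

```text
[0.57131095 0.11861525 0.15438007] 8.84532644710087
top (0, 0, 0.082) [ 0.2 -0. ]
top (0, 0, 0.108) [ 0.1 -0.3]
top (0.06, 0, 0.184) [ 0.3 -0.6]
top (0, -0.165, 0.058) [ 0.2 -0.1]
side (0.06, 0, 0.184) [-0.4 -0.8]
side (0, -0.17800000000000002, 0.058) [-0.1 -0.1]
side (0, 0, 0.108) [-1.  -0.9]
[np.float64(98.83184627736536), np.float64(98.6735689839869)] [np.float64(8.517978458207493), np.float64(8.728627606925961)]
punch [0.63059737 0.1278413 ] knob [ 0.59668259 -0.04442242]
head [ 0.53937343 -0.32166023  0.08      ] (array([ 0.54172404, -0.32286729,  0.07501455]), np.float64(0.0034613877420365535))
[ 0.50913748 -0.32555165  0.045     ] [ 0.34285721 -0.34036018  0.045     ] 5.08920054883607
top [445. 261.] 0.84 428 455 224 317
top [461. 359.] 0.79 438 483 331 418
side [318. 349.] 0.98 253 350 322 362
side [199. 373.] 0.63 129 239 339 398
side [317. 214.] 0.18 294 331 204 223
t 1.7 at [0.2116 0.641  0.2483] turn [-0.   -0.   71.73] shift [-42.78 -37.59  -5.17] F [-0.2  0.1  0.2] w 1.001 q [-1.36  0.48  0.02  1.56 -0.01  1.11 -0.08]
```

Call:
carry_out:
  moves:
    - [[0,0,7],[-4.3,-3.8,-1],8.5]
    - [[0,0,15],[-8.6,-7.6,-2],8.5]
    - [[0,0,23],[-13,-11.4,-3],8.5]
    - [[0,0,31],[-17.2,-15,-4],8.5]
    - [[0,0,39],[-21.5,-19,-5],8.5]

```text
t: 2.33
eef_pos: [0.357, 0.3917, 0.2989]
tool_rot: [-0.0, 0.481, 0.877, 0.0]
contact_force: [1.3, -0.2, -0.2]
gripper_width: 0.994
```

Call:
carry_out:
  moves:
    - [[0,0,8],[-1,-5.7,0],8.5]
    - [[0,0,16],[-2,-11.4,0],8.5]
    - [[0,0,24],[-3,-17,0],8.5]
    - [[0,0,32],[-4,-22.5,0],8.5]
    - [[0,0,40],[-5,-28,0],8.5]

```text
t: 2.95
eef_pos: [0.1688, 0.22, 0.3002]
tool_rot: [-0.004, 0.722, 0.692, 0.001]
contact_force: [0.1, 0.3, 0.6]
gripper_width: 0.999
```

```bash
python3 -c "
from h import *
go((.4957,-.3258,.2),-84.6)"
```

```text
t 2.95 at [0.1688 0.22   0.3002] turn [-0.55 -0.19 82.24] shift [-53.27  34.96   9.43] F [0.1 0.3 0.6] w 0.999 q [-1.05 -0.3  -0.07  2.29 -0.03  1.14 -1.14]
```

```bash
python3 -c "
from h import *
go((.5,.1,.3),-40);go((.54,-.1,.3),-60);go((.4957,-.3258,.2),-84.6)"
```

```text
t 2.95 at [0.1688 0.22   0.3002] turn [-0.41 -0.36 37.64] shift [-10.63  33.59  -0.22] F [0.1 0.3 0.6] w 0.999 q [-1.05 -0.3  -0.07  2.29 -0.03  1.14 -1.14]
t 2.95 at [0.1688 0.22   0.3002] turn [-0.47 -0.29 57.64] shift [-30.44  38.41  -0.4 ] F [0.1 0.3 0.6] w 0.999 q [-1.05 -0.3  -0.07  2.29 -0.03  1.14 -1.14]
t 2.95 at [0.1688 0.22   0.3002] turn [-0.55 -0.19 82.24] shift [-53.27  34.96   9.43] F [0.1 0.3 0.6] w 0.999 q [-1.05 -0.3  -0.07  2.29 -0.03  1.14 -1.14]
```

Call:
carry_out:
  moves:
    - [[0,0,6],[0,5.5,0],8.5]
    - [[0,0,14],[-1,11.5,0],8.5]
    - [[0,0,22],[-3,17.5,0],8.5]
    - [[0,0,30],[-6,23,0],8.5]
    - [[0,0,37.6],[-9,28,0],8.5]

```text
t: 3.58
eef_pos: [0.4494, 0.1169, 0.2986]
tool_rot: [-0.004, 0.908, 0.419, 0.0]
contact_force: [0.5, 1.1, -0.3]
gripper_width: 0.995
```

```bash
python3 -c "
from h import *
go((.53,-.12,.28),-65);go((.4957,-.3258,.2),-84.6)"
```

```text
t 3.58 at [0.4494 0.1169 0.2986] turn [-0.47 -0.11 24.52] shift [-12.79  21.53   1.65] F [ 0.5  1.1 -0.3] w 0.995 q [-0.72  0.06  0.36  1.99 -0.04  1.09 -1.05]
t 3.58 at [0.4494 0.1169 0.2986] turn [-4.900e-01 -3.000e-02  4.412e+01] shift [-30.7   32.34   9.51] F [ 0.5  1.1 -0.3] w 0.995 q [-0.72  0.06  0.36  1.99 -0.04  1.09 -1.05]
```

Call:
carry_out:
  moves:
    - [[0,0,6],[-3.2,5.2,0.4],8.5]
    - [[0,0,12],[-6.4,10.5,0.8],8.5]
    - [[0,0,18],[-9.6,16,1.2],8.5]
    - [[0,0,24.5],[-12.8,21.5,1.6],8.5]
    - [[-0.3,0,30],[-17.2,24.2,3.5],8.5]

```text
t: 4.2
eef_pos: [0.5232, -0.1716, 0.2617]
tool_rot: [-0.0, 0.985, 0.17, 0.001]
contact_force: [0.6, 0.2, -1.1]
gripper_width: 0.995
```

```bash
python3 -c "
from h import *
go((.4957,-.3258,.15),-84.6)"
```

```text
t 4.2 at [ 0.5232 -0.1716  0.2617] turn [-0.05 -0.14 14.2 ] shift [-7.79 13.61 11.14] F [ 0.6  0.2 -1.1] w 0.995 q [-0.31  0.29  0.64  1.87 -0.2   1.04 -0.82]
```

Call:
carry_out:
  moves:
    - [[0,0,5],[-2.5,4.5,3.0],8.5]
    - [[0,0,10],[-5.2,9,6],8.5]
    - [[0,0,14.2],[-7.8,13.6,9],8.5]
    - [[0,0,14.2],[-7.8,13.6,11],8.5]
    - [[0,0,14.2],[-7.8,13.6,11],8.5]

```text
t: 4.82
eef_pos: [0.4928, -0.3221, 0.149]
tool_rot: [-0.003, 0.999, 0.049, -0.002]
contact_force: [0.9, 1.2, 0.8]
gripper_width: 0.993
```

```bash
python3 - <<'E'
from h import *
go((.4957,-.3258,.038),-84.6)
t=shot("top","t2.png")[:,:,::-1];s=shot("side","s2.png")[:,:,::-1]
f=lambda a:cv2.resize(a,(396,396),interpolation=2)
cv2.imwrite("pics/c3.png",np.hstack([f(t[205:335,390:520]),f(s[260:390,240:370])]))
print(proj("top",bot.get_obs()["eef_pos"]),proj("side",bot.get_obs()["eef_pos"]))
E
```

```text
t 4.83 at [ 0.4928 -0.3221  0.149 ] turn [-0.31  0.22  0.2 ] shift [ 0.29  0.46 11.09] F [0.9 1.2 0.8] w 0.993 q [-0.    0.52  0.64  1.88 -0.4   0.87 -0.63]
[450.26713646 249.05958031] [317.95829466 305.98654889]
```

View pics/c3.png

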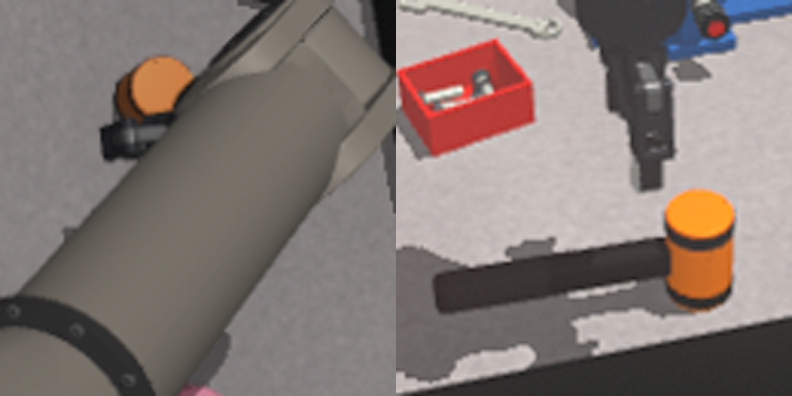

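Call:
carry_out:
  moves:
    - [[-0.3,0.2,0.2],[0.2,0.4,4],8.5]
    - [[-0.3,0.2,0.2],[0.2,0.4,8],8.5]
    - [[-0.3,0.2,0.2],[0.2,0.4,11],8.5]
    - [[-0.3,0.2,0.2],[0.2,0.4,11],8.5]

```text
t: 5.42
eef_pos: [0.4959, -0.3247, 0.0398]
tool_rot: [-0.0, 0.999, 0.048, 0.0]
contact_force: [-0.8, 0.5, -0.1]
gripper_width: 0.99
```

Call:
carry_out:
  moves:
    - [[0,0,0],[0,0,0],0.5]
    - [[0,0,0],[0,0,0],0.5]
    - [[0,0,0],[0,0,0],0.5]
    - [[0,0,0],[0,0,0],0.5]
    - [[0,0,0],[0,0,0],0.5]
  newtons: 110

```text
t: 6.05
eef_pos: [0.4961, -0.3267, 0.0415]
tool_rot: [0.001, 0.999, 0.047, 0.002]
contact_force: [-1.3, 3.0, 7.2]
gripper_width: 0.239
```

Call:
carry_out:
  moves:
    - [[0,0,0],[0,0,0],0.5]
    - [[0,0,0],[0,0,-1.5],0.5]
    - [[0,0,0],[0,0,-3],0.5]
    - [[0,0,0],[0,0,-3],0.5]

```text
t: 6.55
eef_pos: [0.4963, -0.3273, 0.072]
tool_rot: [0.002, 0.999, 0.047, 0.002]
contact_force: [-0.2, -0.3, -3.7]
gripper_width: 0.237
```

```bash
python3 - <<'E'
from h import *
# mallet x axis heading: tool y -84.6 <-> handle 5.4deg; target head over punch
a=np.radians(5.4); g=np.array([.6306,.1278])-.044*np.array([np.cos(a),np.sin(a)])
print(g); go((g[0],g[1],.26),-84.6)
s=shot("side","s3.png")[:,:,::-1];t=shot("top","t3.png")[:,:,::-1]
f=lambda a:cv2.resize(a,(396,396),interpolation=2)
cv2.imwrite("pics/c4.png",np.hstack([f(t[205:335,390:520]),f(s[260:390,240:370])]))
E
```

```text
[0.58679527 0.12365923]
t 6.55 at [ 0.4963 -0.3273  0.072 ] turn [ 0.2  -0.26 -0.04] shift [ 13.3  -43.99 -18.9 ] F [-0.2 -0.3 -3.7] w 0.237 q [ 0.06  0.63  0.56  1.92 -0.5   0.73 -0.56]
```

View pics/c4.png

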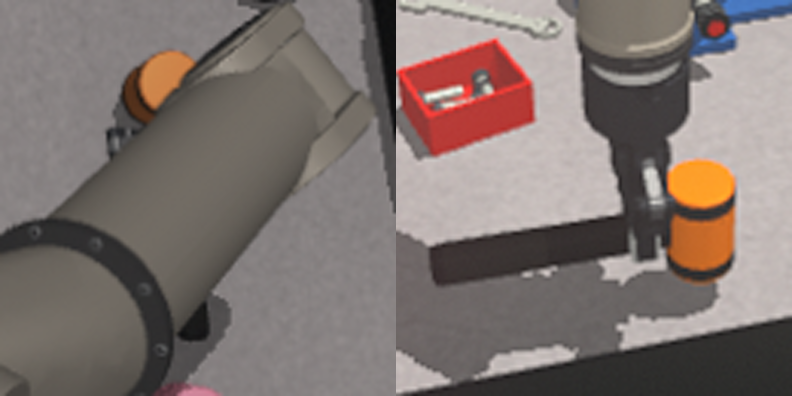

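Call:
carry_out:
  moves:
    - [[0,0,0],[0,0,-5],0.5]
    - [[0,0,0],[0.5,-2,-10],0.5]
    - [[0,0,0],[1.5,-5.5,-14.5],0.5]
    - [[0,0,0],[3,-10,-18],0.5]
    - [[0,0,0],[4.5,-15,-19.5],0.5]

```text
t: 7.28
eef_pos: [0.5264, -0.1722, 0.2669]
tool_rot: [0.001, 0.999, 0.046, 0.002]
contact_force: [1.1, 0.7, -4.6]
gripper_width: 0.239
```

Call:
carry_out:
  moves:
    - [[0,0,0],[1.6,-5.3,0],0.5]
    - [[0,0,0],[3.2,-10.6,0],0.5]
    - [[0,0,0],[4.8,-15.9,0],0.5]
    - [[0,0,0],[6.4,-21.2,0],0.5]
    - [[0,0,0],[7.8,-25.5,0],0.5]

```text
t: 7.9
eef_pos: [0.5792, 0.0911, 0.2641]
tool_rot: [0.001, 0.999, 0.048, 0.0]
contact_force: [0.7, -0.8, -4.6]
gripper_width: 0.238
```

```bash
python3 -c "
from h import *
go((.5868,.1237,.255),-84.6)"
```

```text
t 7.9 at [0.5792 0.0911 0.2641] turn [ 0.09 -0.04  0.06] shift [ 1.07 -3.18  0.9 ] F [ 0.7 -0.8 -4.6] w 0.238 q [-0.77  0.36  0.65  1.79 -0.25  1.07 -1.5 ]
```

Call:
carry_out:
  moves:
    - [[0,0,0],[0.6,-1.6,0.5],0.5]
    - [[0,0,0],[1.1,-3.2,0.9],0.5]
    - [[0,0,0],[1.1,-3.2,0.9],0.5]
    - [[0,0,0],[1.1,-3.2,0.9],0.5]

```text
t: 8.4
eef_pos: [0.5876, 0.1193, 0.2559]
tool_rot: [0.001, 0.999, 0.046, 0.001]
contact_force: [-0.2, -0.6, -3.7]
gripper_width: 0.236
```

```bash
python3 - <<'E'
from h import *
go((.5868,.1237,.2100),-84.6)
s=shot("side","s4.png")[:,:,::-1];t=shot("top","t4.png")[:,:,::-1]
f=lambda a:cv2.resize(a,(396,396),interpolation=2)
cv2.imwrite("pics/c5.png",np.hstack([f(t[140:270,190:320]),f(s[140:270,280:410])]))
p=bot.get_obs()["eef_pos"];h=p+.044*np.array([np.cos(.0942),np.sin(.0942),0])
print("expected head top",proj("top",h+[0,0,.0385]),proj("side",h+[0,0,.0385]),"bottom",proj("side",h-[0,0,.0415]))
for n,im,b in(("top",t,(235,165,290,215)),("side",s,(325,150,375,215))):
    m=cv2.inRange(cv2.cvtColor(np.ascontiguousarray(im),cv2.COLOR_BGR2HSV),(8,150,100),(20,255,255))[b[1]:b[3],b[0]:b[2]];y,x=np.nonzero(m);print(n,x.min()+b[0],x.max()+b[0],y.min()+b[1],y.max()+b[1])
E
```

```text
t 8.4 at [0.5876 0.1193 0.2559] turn [ 0.16 -0.11 -0.17] shift [-0.04 -0.45  4.59] F [-0.2 -0.6 -3.7] w 0.236 q [-0.79  0.39  0.64  1.77 -0.26  1.06 -1.54]
expected head top [248.75095477 178.8596208 ] [346.0499807  166.37785879] bottom [345.71840424 191.50848545]Traceback (most recent call last):
  File "<stdin>", line 9, in <module>
    return umr_minimum(a, axis, None, out, keepdims, initial, where)
ValueError: zero-size array to reduction operation minimum which has no identity
```

View pics/c5.png

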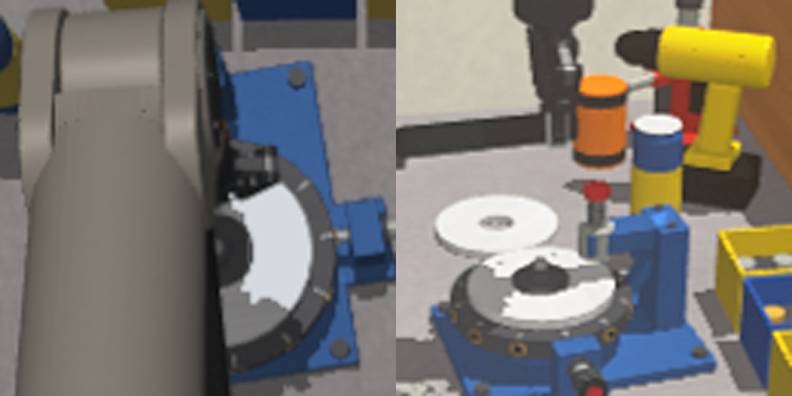

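Call:
carry_out:
  moves:
    - [[0,0,0],[0,-0.4,0],0.5]
    - [[0,0,0],[0,-0.4,0.8],0.5]
    - [[0,0,0],[0,-0.4,2.4],0.5]
    - [[0,0,0],[0,-0.4,4.5],0.5]
    - [[0,0,0],[0,-0.4,4.5],0.5]
  newtons: 120

```text
t: 9.12
eef_pos: [0.5871, 0.1253, 0.2097]
tool_rot: [0.001, 0.999, 0.047, 0.001]
contact_force: [-2.7, 1.3, 3.5]
gripper_width: 0.241
```

```bash
python3 - <<'E'
from h import *
go((.5868,.1237,.2095),-84.6)
s=shot("side","s5.png")[:,:,::-1]
cv2.imwrite("pics/c6.png",cv2.resize(s[150:250,290:400],None,fx=5,fy=5,interpolation=2))
go((.5868,.1237,.2095),-84.6)
E
```

```text
t 9.12 at [0.5871 0.1253 0.2097] turn [ 0.12 -0.06 -0.03] shift [-0.04  0.15  0.02] F [-2.7  1.3  3.5] w 0.241 q [-0.77  0.45  0.61  1.81 -0.3   0.98 -1.51]
t 9.18 at [0.5871 0.1253 0.2102] turn [ 0.11 -0.06 -0.03] shift [-0.05  0.16  0.07] F [-3.9  0.2  3.9] w 0.236 q [-0.77  0.45  0.61  1.81 -0.3   0.98 -1.51]
```

View pics/c6.png

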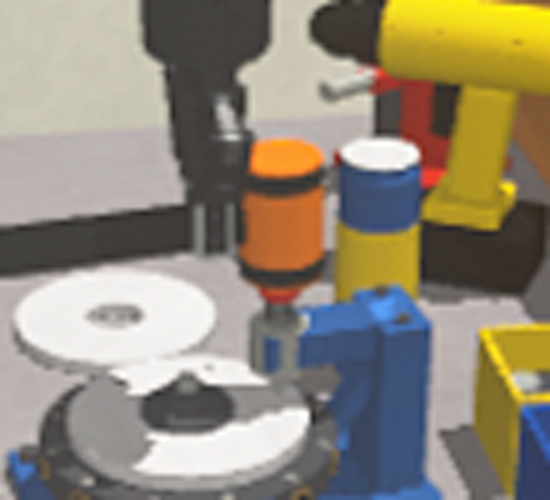

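Call:
carry_out:
  moves:
    - [[0,0,0],[0,0,-2.5],0.5]
    - [[0,0,0],[0,0,-2.5],0.5]
    - [[0,0,0],[0,0,-1.5],0.5]
    - [[0,0,0],[0,0.1,0.3],0.5]
    - [[0,0,0],[0,0.1,0.5],0.5]

```text
t: 9.8
eef_pos: [0.5863, 0.1238, 0.2038]
tool_rot: [0.001, 0.999, 0.047, -0.0]
contact_force: [-6.0, -0.4, 2.1]
gripper_width: 0.236
```

Call:
carry_out:
  moves:
    - [[0,0,0],[0,0,0],0.5]

```text
t: 9.93
eef_pos: [0.5871, 0.1236, 0.205]
tool_rot: [0.001, 0.999, 0.047, 0.0]
contact_force: [-0.6, -0.0, 2.7]
gripper_width: 0.237
```

```bash
python3 - <<'E'
from h import *
go((.5868,.1237,.2095),-84.6)
E
```

```text
t 9.93 at [0.5871 0.1236 0.205 ] turn [ 0.15 -0.05 -0.07] shift [-0.03 -0.01 -0.45] F [-0.6 -0.   2.7] w 0.237 q [-0.77  0.45  0.61  1.82 -0.31  0.97 -1.51]
```

```bash
python3 - <<'E'
from h import *
s=shot("side","s6.png")[:,:,::-1]
def red(im):
    m=cv2.inRange(cv2.cvtColor(np.ascontiguousarray(im),cv2.COLOR_BGR2HSV),(0,150,60),(6,255,255))[190:225,330:362];y,x=np.nonzero(m);return len(x),x.min()+330,x.max()+330,y.min()+190,y.max()+190
for f in("s4","s5","s6"): print(f,red(cv2.imread(f"pics/{f}.png")))
for z in(.170,.154): print(z,proj("side",(.6306,.1278,z)))
cv2.imwrite("pics/c7.png",np.hstack([cv2.resize(cv2.imread(f"pics/{f}.png")[155:235,310:385],None,fx=5,fy=5,interpolation=2) for f in("s5","s6")]))
go((.5868,.1237,.2095),-84.6)
E
```

```text
s4 (41, np.int64(342), np.int64(349), np.int64(200), np.int64(205))
s5 (8, np.int64(342), np.int64(348), np.int64(208), np.int64(209))
s6 (13, np.int64(342), np.int64(348), np.int64(208), np.int64(209))
0.17 [345.020379   204.30267373]
0.154 [344.96124301 208.9711177 ]
t 9.97 at [0.5874 0.1237 0.2054] turn [ 0.15 -0.09 -0.07] shift [-0.05 -0.01 -0.41] F [-4.4 -1.5  3.4] w 0.237 q [-0.77  0.45  0.61  1.82 -0.31  0.97 -1.51]
```

View pics/c7.png

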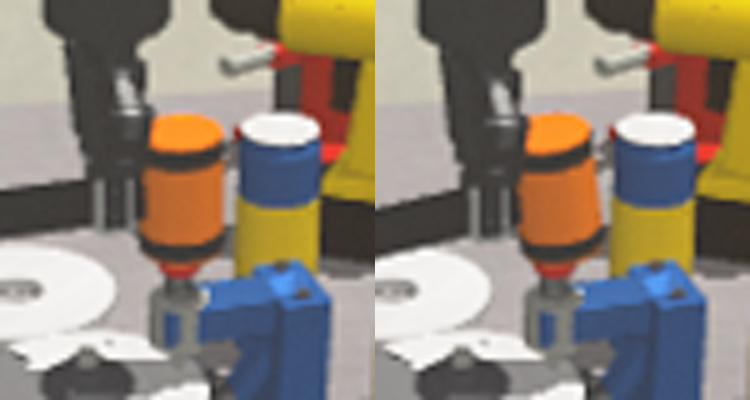

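Call:
carry_out:
  moves:
    - [[0,0,0],[-0.3,1,-3.5],0.5]
    - [[0,0,0],[-2.5,6,-4.5],0.5]
    - [[0,0,0],[-5,12,-4.5],0.5]
    - [[0,0,0],[-7.5,18,-4.5],0.5]
    - [[0,0,0],[-10,23.5,-3],0.5]

```text
t: 10.6
eef_pos: [0.5113, -0.1169, 0.2374]
tool_rot: [0.001, 0.999, 0.047, 0.003]
contact_force: [1.4, 0.3, -3.2]
gripper_width: 0.237
```

Call:
carry_out:
  moves:
    - [[0,0,0],[-2,5,2],0.5]
    - [[0,0,0],[-4,10,6],0.5]
    - [[0,0,0],[-4.3,10.1,11],0.5]
    - [[0,0,0],[-4.3,10.1,14],0.5]
    - [[0,0,0],[-4.3,10.1,16],0.5]

```text
t: 11.22
eef_pos: [0.4774, -0.2198, 0.075]
tool_rot: [0.001, 0.999, 0.047, 0.0]
contact_force: [-0.2, -0.1, -3.0]
gripper_width: 0.232
```

```bash
python3 - <<'E'
from h import *
go((.476,-.224,.05),-84.6)
E
```

```text
t 11.22 at [ 0.4774 -0.2198  0.075 ] turn [ 0.12 -0.   -0.06] shift [-0.17  0.4   2.5 ] F [-0.2 -0.1 -3. ] w 0.232 q [-0.14  0.54  0.58  2.08 -0.48  0.65 -0.71]
```

Call:
carry_out:
  moves:
    - [[0,0,0],[0,0,1.2],0.5]
    - [[0,0,0],[0,0,2],0.5]
    - [[0,0,0],[0,0,2.6],0.5]
    - [[0,0,0],[0,0,2.8],0.5]

```text
t: 11.72
eef_pos: [0.4787, -0.2198, 0.0493]
tool_rot: [0.001, 0.999, 0.047, 0.001]
contact_force: [1.0, 0.2, -3.6]
gripper_width: 0.238
```

Call:
carry_out:
  moves:
    - [[0,0,0],[0,0,0.4],0.5]
    - [[0,0,0],[0,0,0.7],0.5]
    - [[0,0,0],[0,0,0.7],0.5]

```text
t: 12.1
eef_pos: [0.4783, -0.2197, 0.0421]
tool_rot: [0.001, 0.999, 0.047, 0.001]
contact_force: [-0.4, 0.4, -4.2]
gripper_width: 0.238
```

Call:
carry_out:
  moves:
    - [[0,0,0],[0,0,0],8.5]
    - [[0,0,0],[0,0,0],8.5]
    - [[0,0,0],[0,0,0],8.5]
    - [[0,0,0],[0,0,-4],8.5]
    - [[0,0,0],[0,0,-9],8.5]

```text
t: 12.72
eef_pos: [0.4776, -0.2195, 0.1327]
tool_rot: [0.001, 0.999, 0.047, 0.0]
contact_force: [1.0, -0.7, 0.2]
gripper_width: 0.993
```

Call:
carry_out:
  moves:
    - [[0,0,0],[-3,0,-4],8.5]
    - [[0,0,0],[-8,0,-6],8.5]
    - [[0,0,0],[-8,0,-6],8.5]

```text
t: 13.1
eef_pos: [0.3958, -0.2277, 0.1932]
tool_rot: [-0.0, 0.999, 0.045, 0.002]
contact_force: [1.3, 0.1, -0.0]
gripper_width: 0.996
```

```bash
python3 - <<'E'
from h import *
t=shot("top","t7.png")[:,:,::-1];s=shot("side","s7.png")[:,:,::-1]
print([ (r["score"],r["location"]) for r in bot.silhouettes("mallet","top")])
def org(im):
    m=cv2.inRange(cv2.cvtColor(np.ascontiguousarray(im),cv2.COLOR_BGR2HSV),(8,150,100),(20,255,255))
    n,l,st,c=cv2.connectedComponentsWithStats(m);print([(st[i].tolist(),c[i].round(1).tolist()) for i in range(1,n) if st[i][4]>60])
org(t);org(s);go((.52,-.22,.1),-84.6)
print(proj("top",(.52,-.22,.08)),proj("side",(.52,-.22,.08)))
f=lambda a:cv2.resize(a,(396,396),interpolation=2)
cv2.imwrite("pics/c8.png",np.hstack([f(t[180:310,350:480]),f(s[240:370,250:380])]))
E
```

```text
[(0.67, [463.7, 369.4]), (0.64, [399.6, 251.3])]
[([389, 230, 21, 21, 337], [399.4, 239.5])]
[([406, 0, 234, 362, 62874], [537.6, 146.2]), ([317, 295, 21, 14, 223], [327.0, 301.2]), ([475, 295, 24, 22, 68], [485.1, 304.9]), ([318, 309, 20, 18, 275], [327.6, 318.2]), ([388, 313, 21, 12, 121], [399.6, 318.9]), ([582, 392, 58, 88, 2965], [618.5, 446.9])]
t 13.25 at [ 0.3992 -0.2267  0.1921] turn [ 0.12 -0.19  0.01] shift [12.06  0.45  9.25] F [ 0.6  0.  -0.8] w 0.999 q [-0.3   0.24  0.79  2.15 -0.23  0.83 -0.85]
[401.63824594 241.88230316] [324.05331799 301.34578893]
```

View pics/c8.png

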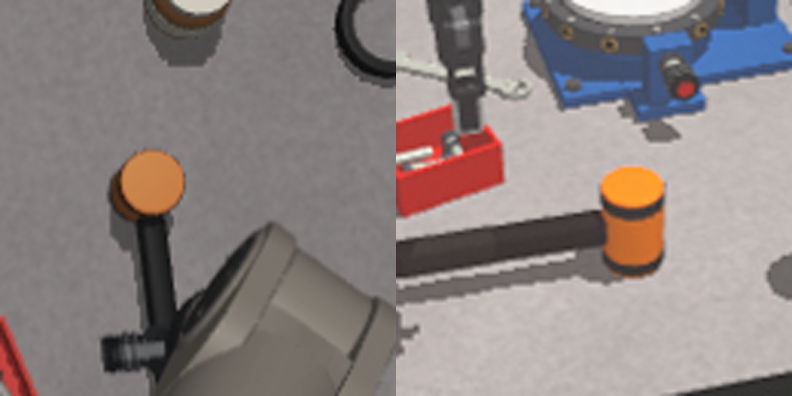

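Call:
carry_out:
  moves:
    - [[0,0,0],[6,0,0],8.5]
    - [[0,0,0],[12,0,1],8.5]
    - [[0,0,0],[12.4,0,4],8.5]
    - [[0,0,0],[12.4,0,6],8.5]
    - [[0,0,0],[12.4,0,6],8.5]

```text
t: 13.88
eef_pos: [0.5203, -0.2153, 0.1303]
tool_rot: [0.001, 0.999, 0.046, -0.001]
contact_force: [-0.1, -0.4, -0.1]
gripper_width: 0.999
```

```bash
python3 - <<'E'
from h import *
go((.5225,-.2153,.05),-84.6)
E
```

```text
t 13.88 at [ 0.5203 -0.2153  0.1303] turn [ 0.06  0.13 -0.08] shift [0.24 0.01 8.03] F [-0.1 -0.4 -0.1] w 0.999 q [-0.22  0.52  0.66  1.96 -0.43  0.81 -0.79]
```

Call:
carry_out:
  moves:
    - [[0,0,0],[0.2,0,3],8.5]
    - [[0,0,0],[0.2,0,6],8.5]
    - [[0,0,0],[0.2,0,8],8.5]
    - [[0,0,0],[0.2,0,8],8.5]
    - [[0,0,0],[0.2,0,8],3]
  newtons: 80

```text
t: 14.5
eef_pos: [0.5247, -0.216, 0.0534]
tool_rot: [0.001, 0.999, 0.047, 0.002]
contact_force: [-0.8, -0.0, -0.1]
gripper_width: 0.814
```

Call:
carry_out:
  moves:
    - [[0,0,0],[0,0,0],3]
    - [[0,0,0],[0,0,0],3]
    - [[0,0,0],[0,0,0],3]
  newtons: 100

```text
t: 14.88
eef_pos: [0.5253, -0.2157, 0.0539]
tool_rot: [0.001, 0.999, 0.047, 0.002]
contact_force: [-0.2, 0.7, 6.1]
gripper_width: 0.589
```

Call:
carry_out:
  moves:
    - [[0,0,0],[0,0,-2],3]
    - [[0,0,0],[0,0,-6],3]
    - [[0,0,0],[0,-1,-11],3]
    - [[0,0,0],[0.5,-4,-15.5],3]
    - [[0,0,0],[2.0,-8,-19],3]

```text
t: 15.5
eef_pos: [0.5353, -0.1344, 0.2451]
tool_rot: [0.001, 0.999, 0.045, 0.002]
contact_force: [0.9, 0.9, -4.0]
gripper_width: 0.59
```

```bash
python3 - <<'E'
from h import *
go((.6306,.1278,.26),-84.6)
E
```

```text
t 15.5 at [ 0.5353 -0.1344  0.2451] turn [ 0.12 -0.21 -0.27] shift [ 11.85 -25.26  -1.5 ] F [ 0.9  0.9 -4. ] w 0.59 q [-0.49  0.34  0.78  1.9  -0.28  1.01 -1.06]
```

Call:
carry_out:
  moves:
    - [[0,0,0],[2.5,-5.2,-1],3]
    - [[0,0,0],[5,-10.4,-2],3]
    - [[0,0,0],[7.5,-15.7,-2.5],3]
    - [[0,0,0],[10,-21,-2.5],3]
    - [[0,0,0],[11.8,-25.2,-2.5],3]

```text
t: 16.12
eef_pos: [0.6299, 0.1312, 0.2679]
tool_rot: [0.001, 0.999, 0.048, 0.001]
contact_force: [-0.1, -0.8, -4.1]
gripper_width: 0.589
```

Call:
carry_out:
  moves:
    - [[0,0,0],[0,0,0],3]
    - [[0,0,0],[0,0,0],3]

```text
t: 16.38
eef_pos: [0.6294, 0.1274, 0.2674]
tool_rot: [0.002, 0.999, 0.047, 0.001]
contact_force: [1.2, -0.4, -4.2]
gripper_width: 0.588
```

```bash
python3 - <<'E'
from h import *
go((.6306,.1278,.222),-84.6)
E
```

```text
t 16.38 at [0.6294 0.1274 0.2674] turn [ 0.18 -0.1  -0.06] shift [ 0.11 -0.04  4.54] F [ 1.2 -0.4 -4.2] w 0.588 q [-0.8   0.48  0.71  1.65 -0.33  1.13 -1.48]
```

Call:
carry_out:
  moves:
    - [[0,0,0],[0,0,0.8],3]
    - [[0,0,0],[0,0,2.5],3]
    - [[0,0,0],[0,0,4.5],3]
    - [[0,0,0],[0,0,4.5],3]

```text
t: 16.88
eef_pos: [0.6311, 0.1274, 0.2222]
tool_rot: [0.001, 0.999, 0.046, 0.002]
contact_force: [0.5, -0.8, 4.0]
gripper_width: 0.588
```

Call:
carry_out:
  moves:
    - [[0,0,0],[0,0,0.15],3]

```text
t: 17.0
eef_pos: [0.6314, 0.1274, 0.2218]
tool_rot: [0.001, 0.999, 0.046, 0.003]
contact_force: [-3.9, -1.1, 18.5]
gripper_width: 0.591
```

Call:
carry_out:
  moves:
    - [[0,0,0],[0,0,-2.5],3]
    - [[0,0,0],[0,0,-2.5],3]
    - [[0,0,0],[0,0,-1.6],3]
    - [[0,0,0],[0,0,0],3]
    - [[0,0,0],[0,0,-0.1],3]

```text
t: 17.62
eef_pos: [0.6318, 0.1285, 0.2215]
tool_rot: [0.001, 0.999, 0.047, 0.003]
contact_force: [2.7, 0.4, 4.4]
gripper_width: 0.59
```

Call:
carry_out:
  moves:
    - [[0,0,0],[0,0.5,-3],3]
    - [[0,0,0],[-2.5,5,-4],3]
    - [[0,0,0],[-5,10,-4],3]
    - [[0,0,0],[-7.5,15.5,-3.5],3]
    - [[0,0,0],[-9.5,21,-2.5],3]

```text
t: 18.25
eef_pos: [0.5533, -0.0908, 0.2447]
tool_rot: [0.001, 0.999, 0.047, 0.0]
contact_force: [1.9, 0.1, -4.4]
gripper_width: 0.588
```

```bash
python3 - <<'E'
from h import *
go((.5225,-.2158,.06),-84.6)
E
```

```text
t 18.25 at [ 0.5533 -0.0908  0.2447] turn [ 0.09 -0.02 -0.  ] shift [-4.25 12.13 18.48] F [ 1.9  0.1 -4.4] w 0.588 q [-0.55  0.36  0.76  1.87 -0.29  1.02 -1.14]
```

Call:
carry_out:
  moves:
    - [[0,0,0],[-1.8,5,2],3]
    - [[0,0,0],[-3.2,9,6.5],3]
    - [[0,0,0],[-4,11.6,11],3]
    - [[0,0,0],[-4,11.6,15],3]
    - [[0,0,0],[-4,11.6,17.6],3]

```text
t: 18.88
eef_pos: [0.5238, -0.2088, 0.0667]
tool_rot: [0.0, 0.999, 0.046, -0.002]
contact_force: [0.2, -0.6, -4.3]
gripper_width: 0.586
```

Call:
carry_out:
  moves:
    - [[0,0,0],[0,0,0],3]
    - [[0,0,0],[0,0,0],3]

```text
t: 19.12
eef_pos: [0.5265, -0.2093, 0.0709]
tool_rot: [0.001, 0.999, 0.047, 0.001]
contact_force: [1.2, 0.9, -3.2]
gripper_width: 0.592
```

Call:
carry_out:
  moves:
    - [[0,0,0],[0,0,0.8],3]
    - [[0,0,0],[0,0,1.4],3]
    - [[0,0,0],[0,0,1.6],3]
    - [[0,0,0],[0,0,1.65],3]
    - [[0,0,0],[0,0,1.65],3]

```text
t: 19.75
eef_pos: [0.5267, -0.2093, 0.0545]
tool_rot: [0.001, 0.999, 0.047, 0.001]
contact_force: [0.1, 0.5, -4.4]
gripper_width: 0.586
```

Call:
carry_out:
  moves:
    - [[0,0,0],[0,0,0.1],3]
    - [[0,0,0],[0,0,0.1],8.5]
    - [[0,0,0],[0,0,0.1],8.5]
    - [[0,0,0],[0,0,0.1],8.5]
    - [[0,0,0],[0,0,0.1],8.5]

```text
t: 20.38
eef_pos: [0.5267, -0.2092, 0.0534]
tool_rot: [0.001, 0.999, 0.047, 0.001]
contact_force: [-0.9, 0.0, -0.6]
gripper_width: 0.996
```

Call:
carry_out:
  moves:
    - [[0,0,0],[0,0,-2],8.5]
    - [[0,0,0],[0,0,-6],8.5]
    - [[0,0,0],[0,0,-11],8.5]
    - [[0,0,0],[0.5,-3,-15],8.5]
    - [[0,0,0],[1.5,-7,-16],8.5]

```text
t: 21.0
eef_pos: [0.5357, -0.1391, 0.2174]
tool_rot: [0.001, 0.999, 0.045, 0.004]
contact_force: [0.6, 0.6, -1.0]
gripper_width: 0.996
```

```bash
python3 - <<'E'
from h import *
t=shot("top","t9.png");s=shot("side","s9.png")[:,:,::-1]
def org(im,b):
    m=cv2.inRange(cv2.cvtColor(np.ascontiguousarray(im),cv2.COLOR_BGR2HSV),(8,150,100),(20,255,255))
    n,l,st,c=cv2.connectedComponentsWithStats(m);print([(st[i].tolist(),c[i].round(1).tolist()) for i in range(1,n) if st[i][4]>60])
org(t[:,:,::-1],0);org(s,0)
go((.5967,-.0444,.15),9.0)
E
```

```text
[]
[([400, 0, 240, 362, 63206], [536.9, 146.1]), ([317, 293, 20, 14, 219], [326.7, 299.9]), ([317, 307, 20, 19, 274], [327.3, 316.8]), ([388, 313, 21, 11, 119], [399.3, 318.8]), ([582, 392, 58, 88, 2965], [618.4, 446.9])]
t 21.1 at [ 0.5367 -0.1331  0.2155] turn [  0.27  -0.29 -93.26] shift [ 6.82 -8.22  6.6 ] F [-1.3 -0.4 -0.1] w 0.997 q [-0.47  0.38  0.77  1.93 -0.33  0.95 -1.02]
```

Call:
carry_out:
  moves:
    - [[0,0,-10],[1.5,-2,0.5],8.5]
    - [[0,0,-20],[3,-4,1],8.5]
    - [[0,0,-30],[4.5,-6,2],8.5]
    - [[0,0,-40],[6.8,-8,3],8.5]
    - [[0,0,-50],[6.8,-8.2,4],8.5]

```text
t: 21.72
eef_pos: [0.5962, -0.048, 0.1736]
tool_rot: [0.002, 0.883, 0.468, 0.001]
contact_force: [0.4, -0.2, 0.3]
gripper_width: 0.999
```

Call:
carry_out:
  moves:
    - [[0,0,-10],[0,0,1],8.5]
    - [[0,0,-20],[0,0,2],8.5]
    - [[0,0,-30],[0,0,2],8.5]
    - [[0,0,-40],[0,0,2],8.5]
    - [[0,0,-43],[0,0,2],8.5]

```text
t: 22.35
eef_pos: [0.5947, -0.051, 0.1541]
tool_rot: [0.002, 0.653, 0.757, 0.0]
contact_force: [0.3, 0.4, -0.6]
gripper_width: 0.997
```

```bash
python3 - <<'E'
from h import *
go((.5967,-.0444,.059),8.85)
E
```

```text
t 22.35 at [ 0.5947 -0.051   0.1541] turn [ 0.14  0.17 -0.37] shift [0.65 0.27 9.51] F [ 0.3  0.4 -0.6] w 0.997 q [-0.25  0.46  0.3   1.85 -0.17  0.85  0.28]
```

Call:
carry_out:
  moves:
    - [[0,0,0],[0.5,0.2,2],8.5]
    - [[0,0,0],[0.5,0.2,5],8.5]
    - [[0,0,0],[0.5,0.2,8],8.5]
    - [[0,0,0],[0.5,0.2,9.6],8.5]
    - [[0,0,0],[0.5,0.2,9.6],8.5]

```text
t: 22.98
eef_pos: [0.5957, -0.0453, 0.0568]
tool_rot: [0.001, 0.654, 0.757, -0.001]
contact_force: [-1.1, 0.2, -0.5]
gripper_width: 0.997
```

```bash
python3 - <<'E'
from h import *
go((.5967,-.0444,.057),8.85)
t=shot("top","t10.png")[:,:,::-1];s=shot("side","s10.png")[:,:,::-1]
f=lambda a:cv2.resize(a,(396,396),interpolation=2)
cv2.imwrite("pics/c9.png",np.hstack([f(t[160:270,270:380]),f(s[200:300,290:390])]))
E
```

```text
t 22.98 at [ 0.5957 -0.0453  0.0568] turn [ 0.02  0.14 -0.51] shift [ 0.07  0.11 -0.02] F [-1.1  0.2 -0.5] w 0.997 q [-0.22  0.6   0.25  1.9  -0.22  0.67  0.31]
```

View pics/c9.png

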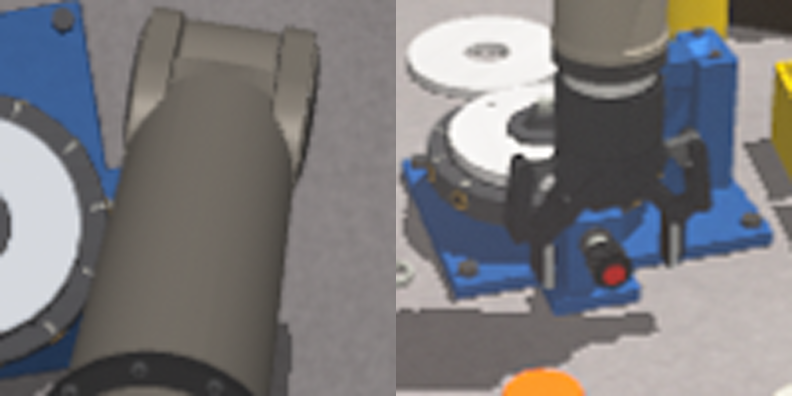

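Call:
carry_out:
  moves:
    - [[0,0,0],[0,0.1,0],2]
    - [[0,0,0],[0,0.1,0],1]
    - [[0,0,0],[0,0.1,0],1]
    - [[0,0,0],[0,0.1,0],1]
    - [[0,0,0],[0,0.1,0],1]
  newtons: 80

```text
t: 23.7
eef_pos: [0.5983, -0.0446, 0.058]
tool_rot: [0.002, 0.654, 0.757, 0.001]
contact_force: [1.3, 0.3, 5.6]
gripper_width: 0.328
```

Call:
carry_out:
  moves:
    - [[0,0,0],[-0.4,0,0],1]
    - [[0,0,0],[-0.8,0,0],1]
    - [[0,0,0],[-1.2,0,0],1]
    - [[0,0,0],[-1.4,0,0],1]
    - [[0,0,0],[-1.4,0,0],1]

```text
t: 24.32
eef_pos: [0.5998, -0.0541, 0.058]
tool_rot: [-0.0, 0.653, 0.758, 0.002]
contact_force: [-1.5, 10.5, 10.1]
gripper_width: 0.324
```

```bash
python3 - <<'E'
from h import *
go((.5967,-.0444,.057),8.85)
E
```

```text
t 24.32 at [ 0.5998 -0.0541  0.058 ] turn [ 0.17 -0.16 -0.32] shift [ 1.   -0.16  0.1 ] F [-1.5 10.5 10.1] w 0.324 q [-0.19  0.61  0.24  1.89 -0.23  0.67  0.33]
```

Call:
carry_out:
  moves:
    - [[0,0,0],[-0.3,0,0],1]
    - [[0,0,0],[-0.6,0,0],1]
    - [[0,0,0],[-0.6,0,0],1]

```text
t: 24.7
eef_pos: [0.6006, -0.059, 0.058]
tool_rot: [-0.001, 0.652, 0.758, 0.002]
contact_force: [-2.5, 12.6, 11.1]
gripper_width: 0.327
```

Call:
carry_out:
  moves:
    - [[0,0,0],[-0.2,0,0],1]
    - [[0,0,0],[-0.3,0,0],1]
    - [[0,0,0],[-0.3,0,0],1]

```text
t: 25.08
eef_pos: [0.6008, -0.0606, 0.058]
tool_rot: [-0.001, 0.652, 0.758, 0.003]
contact_force: [-3.3, 14.4, 11.3]
gripper_width: 0.326
```

Call:
carry_out:
  moves:
    - [[0,0,0],[-0.2,0,0],1]
    - [[0,0,0],[-0.4,0,0],1]
    - [[0,0,0],[-0.4,0,0],1]
    - [[0,0,0],[-0.4,0,0],1]
  newtons: 100

```text
t: 25.58
eef_pos: [0.6009, -0.0606, 0.058]
tool_rot: [-0.003, 0.651, 0.759, 0.004]
contact_force: [-6.0, 22.8, 15.6]
gripper_width: 0.32
```

```bash
python3 - <<'E'
from h import *
go((.5967,-.0444,.057),8.85)
t=shot("top","t11.png")[:,:,::-1];s=shot("side","s11.png")[:,:,::-1]
f=lambda a:cv2.resize(a,(396,396),interpolation=2)
cv2.imwrite("pics/c10.png",np.hstack([f(s[220:370,270:420]),f(s[195:295,290:390])]))
def cen(im,b):
    m=cv2.inRange(cv2.cvtColor(np.ascontiguousarray(im),cv2.COLOR_BGR2HSV),(0,150,80),(6,255,255))[b[1]:b[3],b[0]:b[2]];y,x=np.nonzero(m);return len(x),x.mean()+b[0],y.mean()+b[1]
# red dot on knob end: before grip vs now; expected shift for 16 mm
b=(335,255,360,285)
print(cen(cv2.imread("pics/s10.png"),b),cen(s,b))
p=np.array([.5713,.1186]);y=np.array([np.sin(.1544),-np.cos(.1544)])
for d in(0,.013,.016): print(d,proj("side",(*(p+(.178+d)*y),.058)))
go((.5967,-.0444,.057),8.85)
E
```

```text
t 25.57 at [ 0.6009 -0.0606  0.058 ] turn [ 0.06 -0.57 -0.07] shift [ 1.67 -0.16  0.12] F [-6.  22.8 15.6] w 0.32 q [-0.17  0.61  0.24  1.88 -0.23  0.68  0.35]
(20, np.float64(344.9), np.float64(269.1)) (20, np.float64(346.65), np.float64(272.05))
0 [344.41716154 269.10610852]
0.013 [345.88357207 271.61783746]
0.016 [346.22566282 272.20378976]
t 25.68 at [ 0.6008 -0.0607  0.058 ] turn [ 0.06 -0.57 -0.08] shift [ 1.67 -0.16  0.12] F [-5.4 23.4 15.6] w 0.314 q [-0.17  0.61  0.24  1.88 -0.23  0.68  0.35]
```

View pics/c10.png

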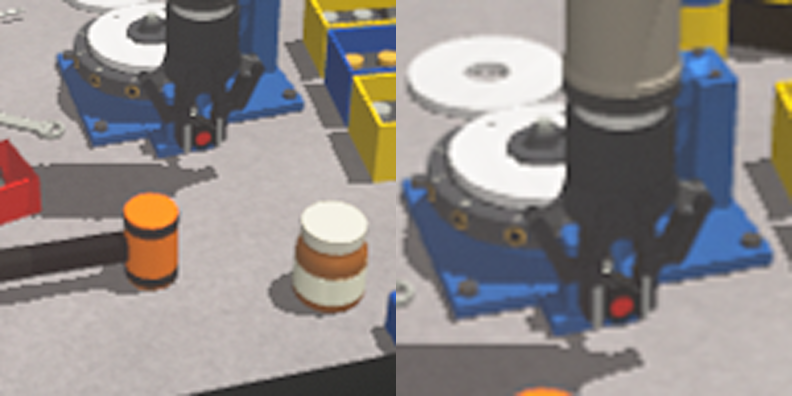

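```bash
python3 -c "
from station import bot
print(bot.hand_in()); print(bot.get_obs()['contact_force'])"
```

```text
the job is handed in; nothing more can be done
None
the job is handed in; nothing more can be done
```

The job is handed in, with the arm gripping the plunger knob on its stop, the mallet back on the bench and the punch struck. I got no verdict back. The clock read about 25.7 s of the 54 s at hand-in.

**Punch:** I struck it four times.
- The first two blows were with the mallet held by its handle. The mallet tilted in the grip, and the force readings did not show clearly whether the punch had bottomed.
- I set the mallet down, gripped it by its head and struck again at about 0.16 m/s. That blow took the punch to about 15–16 mm.
- A further 1.5 mm of push raised the force by about 14 N with almost no movement, so the punch was on the blank. I then gave one more brisk blow to the same depth.

**Mallet:** it stands upright and released on the bench. It is about 11 cm to the left of where it started, seen from the robot, and the last picture confirms it is standing.

**Plunger:** the knob came back about 16 mm. The pull then rose from 14 to 23 N without further movement, so it is on its stop. In the pictures the knob's end had moved as far as 16 mm calls for (expected row 272.2, seen 272.05). It is held at 100 N grip.

**Other checks:**
- In the last side picture the disc's holes look unmoved by eye; I did not measure its turn.
- I only looked at the neighbouring items by eye.
- The arm hid the punch in the last picture, so I did not see that it had sprung up.
- Early on I sent one move the wrong way, in free space; no contact showed.

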